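# Index the welding turntable and set its brake

### The job

Pushing the upright peg with a fingertip, turn the welding turntable until the index line on the disc lines up with the long target line on the scale ring around it, and stop there. Then push the brake lever's post towards the turntable until the lever is home against its stop, with the lines still in line. Only push gently, never squeeze the peg or the post or lift anything, and leave the loose pipe fit-up standing in the middle of the disc and the things lying around where they are.

Things in the scene. Friction and masses are not known exactly. Their poses are not given: they have to be found in the camera images.
- positioner: hand-turned welding turntable, fixed to the table. Blue base plate 280 x 350 x 12 mm (its own x from -140 to 140, y from -200 to 150), a drum on it with an aluminium scale ring 244 mm across (ring face 56 mm above the table), and the dark turntable disc in the middle. Origin: on the turntable's axis at table height; z up; the brake lever stands on its -y side (right, seen from the robot). All its parts are rigid
- index_line (a point): outer end (97 mm from the axis, 60 mm above the table) of the index line: the only line on the turntable disc, bright metal, 5 mm wide, 28 mm long, radial. Turns with the disc. Disc: dark steel, 190 mm across, its top 60 mm above the table, turns either way without end stops about the vertical axis through the positioner's origin and stays where it is left (stiff: about 3 N sideways at the peg)
- peg_mid (a point): middle of the push peg, an upright steel pin 18 mm across standing 40 mm above the disc (60 to 100 mm above the table), 75 mm from the axis, fixed to the disc a quarter turn anticlockwise (seen from above) of the index line
- turntable (a joint): turn of the disc in rad, grows anticlockwise seen from above; its value for alignment differs from start to start and may differ by whole turns
- target_line (a point): inner end (97 mm from the axis, 57 mm above the table) of the target line on the scale ring: the only long line, black, 5 mm wide, across the whole width of the ring, with a raised steel lug 12 x 14 mm, 6 mm high, at its outer end. The 23 other lines are 9 mm long and thin, 15 degrees apart. The ring is clamped and does not turn
- lever_pivot (a point): vertical pivot axis of the brake lever, 50 mm above the table, on the positioner's base plate (at x 50, y -150 mm in its frame)
- lever_post (a point): middle of the upright steel post at the end of the brake lever: 14 mm across, from 46 to 88 mm above the table, 90 mm from the pivot. The flat lever arm under it is 14 mm wide, its top 54 mm above the table
- brake_lever (a joint): brake lever, swings level about its pivot: 0 = released (slanting outwards, away from the disc), 0.7 = home against its stop, locked, arm pointing along the positioner's -x axis. It grows clockwise seen from above, as the post is pushed towards the turntable (about 2 N), and stays where it is left
- workpiece: loose fit-up: steel pipe stub 42 mm across on a flange 64 mm across, 42 mm high in all, standing near the middle of the disc and riding round with it. Origin: centre of its underside
- square: magnetic welding square, dark steel, a 60 mm long foot with a 60 mm upright leg, 18 mm thick, standing on a far corner of the blue base plate, loose. Origin: underside
- nut: large round steel nut, 36 mm across, 16 mm high, on the near left corner of the blue base plate, loose. Origin: underside
- tin: open tin can, 100 mm across, 120 mm high, on the table beyond and left of the turntable, loose. Origin: underside
- bars: small pile of flat steel bars, 160 x 35 x 15 mm, on the table to the right, loose. Origin: underside
- wire_brush: brush lying on the table to the right, loose. Origin: underside
- spanner: steel wrench lying on the table beyond and right of the turntable, loose. Origin: underside
- hammer: hammer lying on the table to the left, loose. Origin: underside
- offcut: square tube offcut, 40 x 40 mm, 70 mm high, standing on the table near left, loose. Origin: underside
There are look-alikes about, which are no part of the job. What is meant by the workpiece is not pink, and is the larger of those in its own colour.

How it is judged:
By the outcome, as a careful person would: the job done as asked, in the order asked, and still so for the second after the job is handed in, with the robot touching nothing.
It also fails if it takes over 54 s, if anything falls off the work surface, if the arm or the gripper's body presses on something with over 40 N, if the wrist force passes 120 N, or if a joint passes its speed limit or range.

### The arm

A 6-joint arm with a two-finger parallel gripper is mounted at the origin on the work surface. World frame = base frame: x ahead of the robot, y to its left, z up, the work surface at z = 0. Lengths are in m, angles in rad, forces in N, time in s.
With the tool pointing down it reaches from about 0.275 to 0.875 m from the base axis. Payload 12.5 kg.
Tool frame: the origin (TCP) lies at the very end of the fingers, on their centre line; the grasp point (between the pads) lies 19 mm behind it; z points along the fingers, y is the direction in which the jaws open and shut (so a half turn about z gives the same grasp; the last joint's range is limited). The gripper opens to 85 mm and grips with 20 to 120 N. Pads are 22 mm wide; open, the fingers measure 114 mm over their backs; the gripper's body (76 mm by 85 mm) begins 54 mm behind the grasp point. The pads swing forward as they close: fully open they stand 13 mm farther back than shut.
Start: joints at [-1.212, 0.351, 1.652, -0, 1.139, -0.085], TCP at [0.236, -0.497, 0.231] pointing down, gripper open.
Joint ranges: [-2.75, 2.75], [-0.79, 2.1], [0.01, 2.65], [-1.57, 4.71], [0.07, 3.14], [-2.87, 2.87]. Speed limits (rad/s): [2.22, 2.22, 2.79, 3.14, 3.14, 3.14].

### API

Orientations are given as a unit quaternion [x, y, z, w].
In Python, from rig import sense, camera, close_job gives the robot as it stands.
- The arm moves only by the tool apply_moves, never from a script. Its argument "rows" is a list that holds one entry, the list of rows, each a list of 5 numbers: the closure in counts, from 0 (fully open) to 255 (shut), then the shift along the tool's x, y, z in cm, then the turn about the tool's z in rad. In form: [[[hand, x, y, z, yaw], ...]]. A call has 1 to 20 rows; each row is the pose to reach, as a shift and turn from the pose commanded when the call began, along the tool's axes at that moment; what a row does not reach only later rows make up. A row lasts 1/10 s, in which the tool goes at most 50 mm and 8.59 degrees, less where a joint would pass 70% of its speed; a pose out of reach is approached as far as the arm can. A call with a gripper value outside its range is refused whole. The fingers move at their own pace and stop on an object; "squeeze" is the grip in N (left out, the last holds). Time passes only in rows, so rows that repeat a pose let the fingers close. It gives the time, the measured TCP pose, the force and the opening at its end, in the units of the state.
- sense(): the state, without advancing time (a new reading comes with each control period).
- camera(name): name is "side" or "top"; returns a dict with "color" (480x640x3 uint8, red, green, blue), "range_z" (480x640 float32, m along the optical axis (not along the pixel's ray), 0 where there is no reading), "mtx" (3x3 intrinsics, pixels), "position" and "rotation" of the camera in the world. Camera axes: x right, y down, z forward; pixel columns grow to the right and rows downward; lengths in m; the calibration is good to about 2 mm. A picture is of the moment at which its call begins.
- close_job(): hands the job in, once; it reports no verdict.
The state is a dict: "time_s": time; "q": joint angles; "qvel": joint speeds; "joint_torque": joint torques, N m; "tcp_pos": TCP position; "tcp_rot": TCP orientation; "wrist_force": force on the tool from outside, world axes, zero at the start; "ft_torque": the same for the moment, N m; "opening": opening from 0.0 (shut) to 1.0 (fully open).
Only numpy, scipy, OpenCV 4.12 (cv2) and the standard library are available. Lean on these libraries where they do the work, as an engineer would, in place of code of your own. Each camera call takes 0.05 s, during which the arm holds its last target.

## Working session

There is one attempt and no reset: what is moved stays moved. The work goes in short steps, Python scripts to look and compute and a tool call to move; the robot and the scene stay as the last step left them, time stands still between calls to the robot, and variables do not carry over. Pictures are saved under pics/ and viewed, and the job is handed in when it is done.

Besides the shell and the picture viewer there is one more tool, called after ">>>" as name([rows], argument=value, ...), one row to a line, values as JSON. apply_moves: Moves the arm, as the interface text tells. Its arguments: {"type":"object","properties":{"rows":{"type":"array","items":{"type":"array","items":{"type":"array","items":{"type":"number"}}}},"squeeze":{"type":"number"}},"required":["rows"]}

```bash
mkdir -p pics; ls; python3 - <<'E'
from rig import sense,camera
import cv2,numpy as np
s=sense();print(s['time_s'],s['tcp_pos'],s['tcp_rot'],s['opening'])
for n in ['side','top']:
    c=camera(n);cv2.imwrite(f'pics/{n}0.png',c['color'][:,:,::-1]);print(n,c['mtx'],c['position'],c['rotation'])
    np.savez(f'{n}0.npz',**c)
E
```

```text
pics
0.0 [ 0.23606218 -0.49639277  0.23076509] [ 9.75478238e-01  2.20095155e-01 -7.12628764e-05 -5.70365536e-04] 1.000455304604275
side [[503.68092348   0.         312.80572859]
 [  0.         503.68092348 237.27823772]
 [  0.           0.           1.        ]] [0.17142002 0.87966988 1.01587143] [-0.16400455  0.90584057 -0.38438743  0.06929417]
top [[536.62846234   0.         316.522169  ]
 [  0.         536.62846234 240.71014848]
 [  0.           0.           1.        ]] [0.1426862  0.00772407 1.61753713] [-0.68851423  0.71723878 -0.07706281  0.07468605]
```

View pics/side0.png

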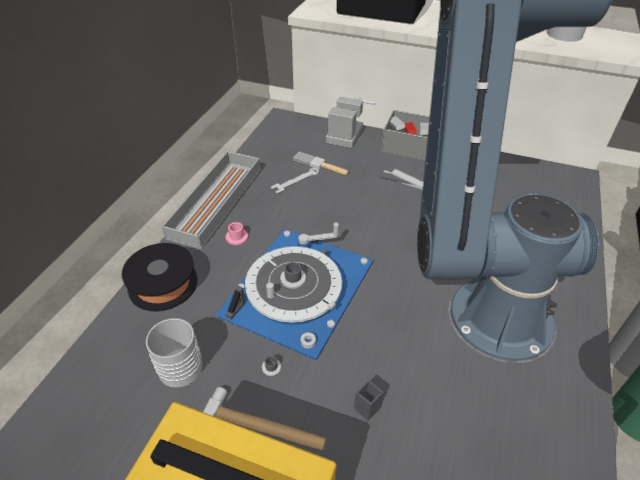

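View pics/top0.png

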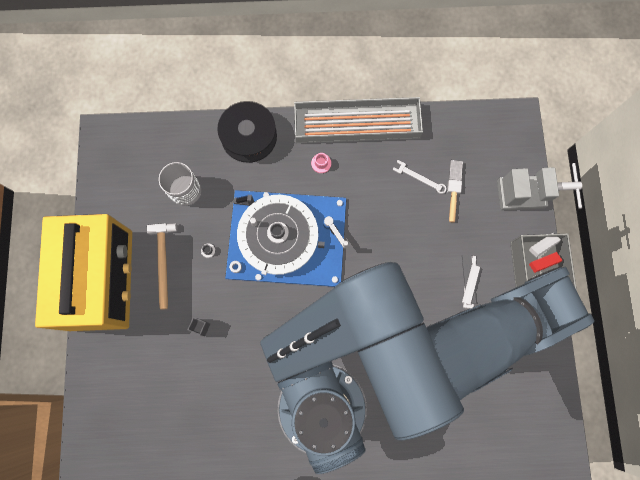

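```bash
cat > h.py <<'E'
import numpy as np,cv2
from scipy.spatial.transform import Rotation as R
def load(f): return dict(np.load(f))
def ray(c,uv,z):
    uv=np.atleast_2d(uv).astype(float);K=c['mtx']
    d=np.c_[(uv[:,0]-K[0,2])/K[0,0],(uv[:,1]-K[1,2])/K[1,1],np.ones(len(uv))]
    rot=c['rotation']; M=R.from_quat(rot).as_matrix() if rot.shape==(4,) else rot
    d=d@M.T; t=(z-c['position'][2])/d[:,2]
    return c['position']+d*t[:,None]
def proj(c,p):
    M=R.from_quat(c['rotation']).as_matrix(); q=(np.atleast_2d(p)-c['position'])@M; q=q@c['mtx'].T
    return q[:,:2]/q[:,2:]
E
python3 - <<'E'
from h import *
t=load('top0.npz');s=load('side0.npz')
cv2.imwrite('pics/topc.png',cv2.resize(t['color'][180:295,220:370,::-1],None,fx=5.2,fy=5.2,interpolation=cv2.INTER_CUBIC))
cv2.imwrite('pics/sidec.png',cv2.resize(s['color'][215:360,215:380,::-1],None,fx=4.1,fy=4.1,interpolation=cv2.INTER_CUBIC))
E
```

```text
(no output)
```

View pics/topc.png

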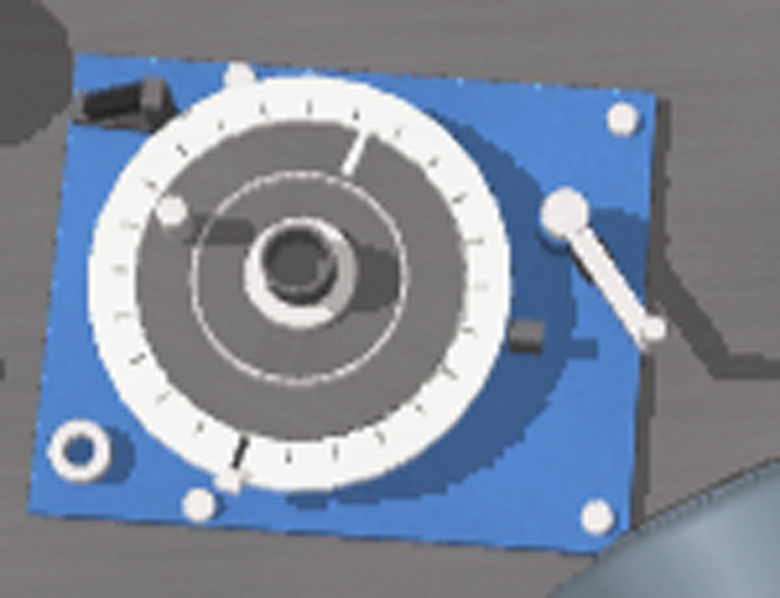

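View pics/sidec.png

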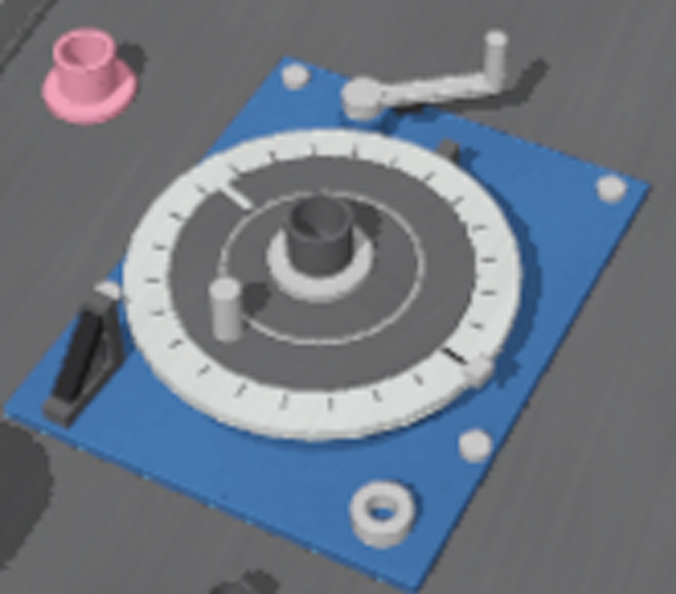

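```bash
cat >> h.py <<'E'
def ring(c):
    """axis xy from ring outer edge"""
    hsv=cv2.cvtColor(c['color'],cv2.COLOR_RGB2HSV)
    m=((hsv[...,1]<45)&(hsv[...,2]>175)).astype(np.uint8)
    g=ray(c,np.indices((480,640))[::-1].reshape(2,-1).T,0.056)[:,:2]
    return m,g.reshape(480,640,2)
def axis(c,guess):
    m,g=ring(c);ctr=np.array(guess,float)
    ang=np.deg2rad(np.arange(0,360,1))
    for it in range(6):
        P=[];
        for a in ang:
            rr=np.arange(.135,.105,-.0002)
            p=np.c_[ctr[0]+rr*np.cos(a),ctr[1]+rr*np.sin(a),np.full(len(rr),.056)]
            uv=proj(c,p).astype(np.float32)
            v=cv2.remap(m.astype(np.float32),uv[:,0].copy(),uv[:,1].copy(),cv2.INTER_LINEAR).ravel()
            k=np.argmax(v>.5)
            if v[k]>.5 and k>0:P.append(p[k,:2])
        P=np.array(P);w=np.ones(len(P),bool)
        for _ in range(4):
            A=np.c_[2*P[w],np.ones(w.sum())];s=np.linalg.lstsq(A,(P[w]**2).sum(1),rcond=None)[0]
            r=np.sqrt(s[2]+s[0]**2+s[1]**2);e=np.hypot(*(P-s[:2]).T)-r;w=abs(e)<.0015
        ctr=s[:2]
    return ctr,r,w.sum(),e[w].std()
E
python3 - <<'E'
from h import *
for n in ['top','side']:
    c=load(n+'0.npz')
    g=ray(c,[[220+300/5.2,180+285/5.2]] if n=='top' else [[215+320/4.1,215+280/4.1]],.056)[0,:2]
    print(n,g,axis(c,g))
t=load('top0.npz');s=load('side0.npz')
f=lambda u,v:(220+u/5.2,180+v/5.2)
k=lambda u,v:(215+u/4.1,215+v/4.1)
for nm,a,b,z in [('idx out',f(367,132),k(226,182),.06),('idx in',f(347,174),k(250,206),.06),('tgt in',f(246,437),k(443,349),.057),('tgt out',f(236,468),k(466,364),.057),('peg top',f(173,210),k(226,286),.1),('pivot',f(566,210),k(361,92),.06),('post top',f(653,326),k(496,38),.088),('flange',f(300,275),k(320,265),.065),('pipe',f(298,262),k(318,218),.102)]:
    print(nm,ray(t,[a],z)[0],ray(s,[b],z)[0])
E
```

```text
top [0.5063139  0.11052684] (array([0.51090956, 0.11206966]), np.float64(0.12151046612914942), np.int64(334), np.float64(0.0006565182771750366))
side [0.50721113 0.12188938] (array([0.51037359, 0.11448585]), np.float64(0.12211838927547641), np.int64(221), np.float64(0.0007565963686771715))
idx out [0.59477469 0.06915075 0.06      ] [0.59282579 0.06998294 0.06      ]
idx in [0.57005858 0.08146379 0.06      ] [0.57019178 0.08372412 0.06      ]
tgt in [0.41891056 0.14329925 0.057     ] [0.41846914 0.14689451 0.057     ]
tgt out [0.40136018 0.14932912 0.057     ] [0.40202268 0.15273523 0.057     ]
peg top [0.54217935 0.17777543 0.1       ] [0.54127303 0.18005203 0.1       ]
pivot [ 0.54342522 -0.04397748  0.06      ] [ 0.54226605 -0.03705752  0.06      ]
post top [ 0.46717645 -0.08871244  0.088     ] [ 0.46617489 -0.08976585  0.088     ]
flange [0.51007926 0.10978595 0.065     ] [0.50859248 0.11785414 0.065     ]
pipe [0.50882068 0.10828073 0.102     ] [0.51063363 0.11338946 0.102     ]
```

```bash
cat >> h.py <<'E'
def prof(c,ctr,z,r0,r1,da=0.1):
    a=np.deg2rad(np.arange(-180,180,da));r=np.linspace(r0,r1,15)
    p=np.stack([ctr[0]+np.outer(np.cos(a),r),ctr[1]+np.outer(np.sin(a),r),np.full((len(a),15),z)],-1)
    uv=proj(c,p.reshape(-1,3)).astype(np.float32).reshape(len(a),15,2)
    g=cv2.cvtColor(c['color'],cv2.COLOR_RGB2GRAY).astype(np.float32)
    return np.rad2deg(a),cv2.remap(g,uv[...,0].copy(),uv[...,1].copy(),cv2.INTER_LINEAR)
def cen(a,w,k):
    d=(a-a[k]+180)%360-180;m=abs(d)<4;w=np.clip(w-0.25*w[k],0,None)
    return a[k]+(w[m]*d[m]).sum()/w[m].sum()
def lines(c,ctr,lo=None):
    out=[]
    a,v=prof(c,ctr,.060,.074,.092)
    w=v.min(1); w=w-np.median(w)
    if lo is not None: w[abs((a-lo+180)%360-180)>25]=0
    k=np.argmax(w); out.append((cen(a,np.clip(v.mean(1)-np.median(v.mean(1)),0,None),k),w[k]))
    a,v=prof(c,ctr,.0565,.100,.116)
    w=np.median(v.max(1))-v.max(1); w2=w.copy()
    if 1: w2[abs((a-161+180)%360-180)>12]=0
    k=np.argmax(w2); out.append((cen(a,np.clip(np.median(v.mean(1))-v.mean(1),0,None),k),w2[k]))
    return out
E
python3 - <<'E'
from h import *
for n in ['top','side']:
    c=load(n+'0.npz'); ctr=axis(c,(.5106,.113))[0]
    print(n,ctr,lines(c,ctr,-27))
    m=cv2.cvtColor(c['color'],cv2.COLOR_RGB2HSV)
# plate edges yaw: corners of blue region
c=load('top0.npz');hsv=cv2.cvtColor(c['color'],cv2.COLOR_RGB2HSV)
b=cv2.inRange(hsv,(100,100,60),(120,255,255));b=cv2.morphologyEx(b,cv2.MORPH_OPEN,np.ones((2,2)))
cs=max(cv2.findContours(b,0,2)[0],key=cv2.contourArea)
print(ray(c,cv2.approxPolyDP(cv2.convexHull(cs),4,True)[:,0],.012)[:,:2])
# tin
print(ray(c,[[180,172]],.12))
E
```

```text
top [0.51090769 0.11207244] [(np.float64(-25.16291840361463), np.float32(112.96094)), (np.float64(159.97365012821885), np.float32(59.782227))]
side [0.51053107 0.11426544] [(np.float64(-26.380412804012327), np.float32(92.06641)), (np.float64(160.86877242517423), np.float32(23.293945))]
[[ 0.64267827  0.07805499]
 [ 0.62226871 -0.10209907]
 [ 0.3810351  -0.07733852]
 [ 0.34857404 -0.05462033]
 [ 0.37570807  0.1642886 ]]
[[0.69256582 0.38845808 0.12      ]]
```

```bash
cat >> h.py <<'E'
C=np.array([.5107,.113])
def tcp(phi,gap,r=75.):  # peg angle deg, tangential ccw offset mm
    a=np.deg2rad(phi);return C+np.array([r*np.cos(a)-gap*np.sin(a),r*np.sin(a)+gap*np.cos(a)])/1000
def toolang(phi): return phi-90+180 # tool x world angle
def st():
    from rig import sense
    s=sense();M=R.from_quat(s['tcp_rot']).as_matrix()
    return s,M,np.rad2deg(np.arctan2(M[1,0],M[0,0]))
def rel(s,M,ang,xyz,ta):
    d=M.T@(np.asarray(xyz)-s['tcp_pos'])*100
    return np.round(d,2),np.round(-np.deg2rad((ta-ang+180)%360-180),3)
E
python3 - <<'E'
from h import *
s,M,a=st();print(a,s['q'])
p=tcp(64.3,38);print(p);print(rel(s,M,a,[*p,.15],toolang(64.3)))
E
```

```text
25.42767952071053 [-1.21160215e+00  3.51172246e-01  1.65234548e+00 -2.39412382e-06
  1.13909800e+00 -8.46015923e-02]
[0.5089835  0.19705982]
(array([ 54.42, -50.91,   8.14]), np.float64(-2.249))
```

>>> apply_moves([
  [[255,54.4,-50.9,2,-2.25],[255,54.4,-50.9,2,-2.25],[255,54.4,-50.9,2,-2.25],[255,54.4,-50.9,2,-2.25],[255,54.4,-50.9,2,-2.25],[255,54.4,-50.9,2,-2.25],[255,54.4,-50.9,2,-2.25],[255,54.4,-50.9,2,-2.25],[255,54.4,-50.9,2,-2.25],[255,54.4,-50.9,2,-2.25],[255,54.4,-50.9,2,-2.25],[255,54.4,-50.9,2,-2.25],[255,54.4,-50.9,2,-2.25],[255,54.4,-50.9,2,-2.25],[255,54.4,-50.9,2,-2.25],[255,54.4,-50.9,2,-2.25],[255,54.4,-50.9,4,-2.25],[255,54.4,-50.9,7,-2.25]],
], squeeze=20)

```text
time_s: 1.9
tcp_pos: [0.5095, 0.1967, 0.1616]
tcp_rot: [0.222, 0.975, 0.001, 0.001]
wrist_force: [1.2, 0.3, -0.5]
opening: -0.002
```

```bash
python3 - <<'E'
from h import *
from rig import camera
c=camera('side');np.savez('side1.npz',**c)
cv2.imwrite('pics/side1.png',cv2.resize(c['color'][150:360,215:430,::-1],None,fx=2.8,fy=2.8,interpolation=cv2.INTER_CUBIC))
s,M,a=st();print(a,s['q'],s['tcp_pos'],s['wrist_force'])
p=tcp(64.3,38);print(p);print(rel(s,M,a,[*p,.072],toolang(64.3)))
E
```

```text
154.2953902796774 [ 2.82835500e-01  4.31710245e-01  1.73741685e+00 -1.25802102e-04
  9.78148118e-01 -8.39268245e-01] [0.50673934 0.19566723 0.15616876] [-2.94822341 -1.46887133 -5.96305282]
[0.5089835  0.19705982]
(array([-0.18,  0.26,  8.42]), np.float64(-0.0))
```

View pics/side1.png

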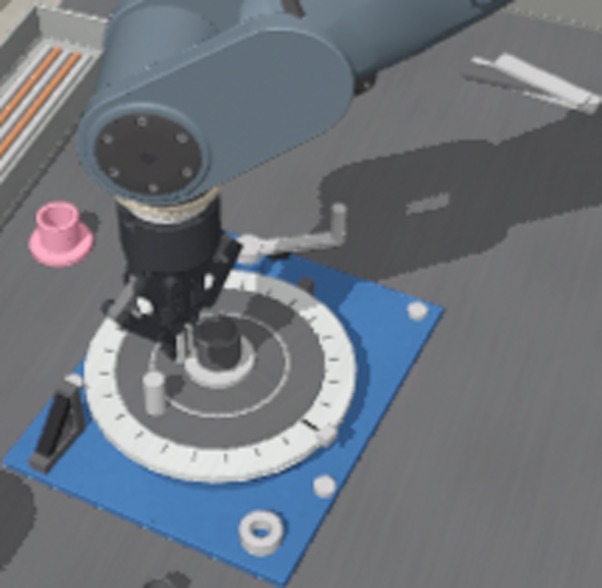

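>>> apply_moves([
  [[255,0,0,2,0],[255,0,0,4,0],[255,0,0,6,0],[255,0,0,7.5,0],[255,0,0,8.6,0],[255,0,0,8.6,0],[255,0,0,8.6,0]],
])

```text
time_s: 2.65
tcp_pos: [0.5092, 0.1965, 0.0759]
tcp_rot: [0.222, 0.975, 0.0, 0.0]
wrist_force: [0.9, -0.0, 0.6]
opening: -0.002
```

```bash
cat > plan.py <<'E'
from h import *
import sys
# plan.py phi_ref phi0 phi1 step gap r : rows relative to commanded pose assumed tcp at measured now
s,M,a=st();print(a,s['tcp_pos'],s['wrist_force'],s['time_s'])
p0,p1,step,gap=map(float,sys.argv[1:5]);z=.071
n=int(np.ceil(abs(p1-p0)/step))
for i in range(1,n+1):
    ph=p0+(p1-p0)*i/n
    d,y=rel(s,M,a,[*tcp(ph,gap),z],toolang(ph)); print(f"{ph:.1f}",f"[255, {d[0]:.1f}, {d[1]:.1f}, {d[2]:.1f}, {y:.2f}],")
E
python3 plan.py 69 20 2.5 19
```

```text
154.3220792626598 [0.50916293 0.19647253 0.07588301] [ 0.8695101  -0.00161257  0.60601195] 2.65
66.5 [255, -1.6, -0.0, 0.5, -0.04],
64.1 [255, -1.9, 0.1, 0.5, 0.00],
61.6 [255, -2.2, 0.1, 0.5, 0.05],
59.2 [255, -2.5, 0.2, 0.5, 0.09],
56.8 [255, -2.9, 0.2, 0.5, 0.13],
54.3 [255, -3.2, 0.3, 0.5, 0.17],
51.9 [255, -3.5, 0.3, 0.5, 0.22],
49.4 [255, -3.9, 0.3, 0.5, 0.26],
47.0 [255, -4.2, 0.3, 0.5, 0.30],
44.5 [255, -4.5, 0.2, 0.5, 0.35],
42.0 [255, -4.8, 0.2, 0.5, 0.39],
39.6 [255, -5.2, 0.1, 0.5, 0.43],
37.1 [255, -5.5, 0.1, 0.5, 0.47],
34.7 [255, -5.8, 0.0, 0.5, 0.52],
32.2 [255, -6.1, -0.1, 0.5, 0.56],
29.8 [255, -6.4, -0.2, 0.5, 0.60],
27.4 [255, -6.8, -0.3, 0.5, 0.65],
24.9 [255, -7.0, -0.5, 0.5, 0.69],
22.5 [255, -7.3, -0.6, 0.5, 0.73],
20.0 [255, -7.6, -0.8, 0.5, 0.77],
```

>>> apply_moves([
  [[255,-0.8,0,0.4,-0.02],[255,-1.4,0,0.4,0],[255,-1.8,0,0.4,0],[255,-2.1,0.1,0.4,0.03],[255,-2.5,0.2,0.4,0.09],[255,-2.9,0.2,0.4,0.13],[255,-3.2,0.3,0.4,0.17],[255,-3.5,0.3,0.4,0.22],[255,-3.9,0.3,0.4,0.26],[255,-4.2,0.3,0.4,0.3],[255,-4.5,0.2,0.4,0.35],[255,-4.8,0.2,0.4,0.39],[255,-4.8,0.2,0.4,0.39]],
])

```text
time_s: 3.95
tcp_pos: [0.5533, 0.1775, 0.0713]
tcp_rot: [0.408, 0.913, 0.0, 0.0]
wrist_force: [0.6, 0.2, 0.5]
opening: 0.0
```

```bash
python3 - <<'E'
from h import *
from rig import camera
for n in ['side','top']:
    c=camera(n);np.savez(n+'2.npz',**c)
    im=c['color'][150:360,215:430,::-1] if n=='side' else c['color'][150:330,200:400,::-1]
    cv2.imwrite(f'pics/{n}2.png',cv2.resize(im,None,fx=2.8,fy=2.8,interpolation=cv2.INTER_CUBIC))
E
python3 plan.py 42 -20 3 19
```

```text
132.02504744907145 [0.55322209 0.1775385  0.07133472] [-0.53783654  0.40022408 -0.63453176] 4.05
39.0 [255, -0.4, 0.1, 0.0, 0.05],
36.1 [255, -0.8, 0.2, 0.0, 0.10],
33.1 [255, -1.2, 0.2, 0.0, 0.15],
30.2 [255, -1.6, 0.2, 0.0, 0.21],
27.2 [255, -2.0, 0.3, 0.0, 0.26],
24.3 [255, -2.4, 0.2, 0.0, 0.31],
21.3 [255, -2.8, 0.2, 0.0, 0.36],
18.4 [255, -3.2, 0.1, 0.0, 0.41],
15.4 [255, -3.6, 0.1, 0.0, 0.46],
12.5 [255, -4.0, -0.0, 0.0, 0.52],
9.5 [255, -4.4, -0.1, 0.0, 0.57],
6.6 [255, -4.8, -0.3, 0.0, 0.62],
3.6 [255, -5.1, -0.4, 0.0, 0.67],
0.7 [255, -5.5, -0.6, 0.0, 0.72],
-2.3 [255, -5.8, -0.8, 0.0, 0.77],
-5.2 [255, -6.2, -1.0, 0.0, 0.82],
-8.2 [255, -6.5, -1.2, 0.0, 0.88],
-11.1 [255, -6.8, -1.5, 0.0, 0.93],
-14.1 [255, -7.1, -1.7, 0.0, 0.98],
-17.0 [255, -7.4, -2.0, 0.0, 1.03],
-20.0 [255, -7.7, -2.3, 0.0, 1.08],
```

View pics/side2.png

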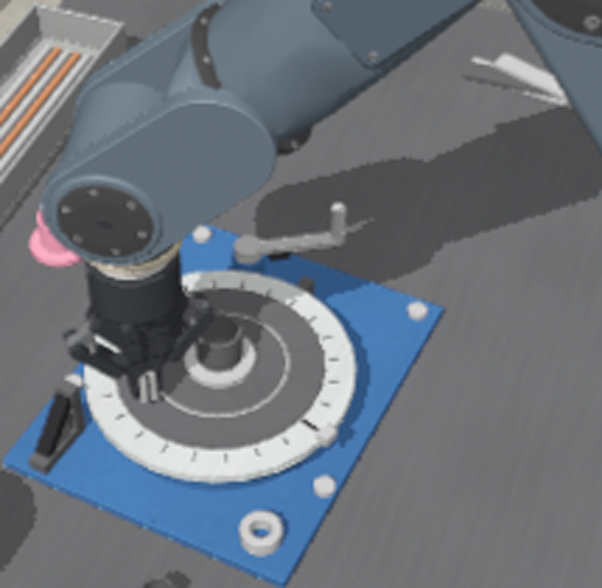

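View pics/top2.png

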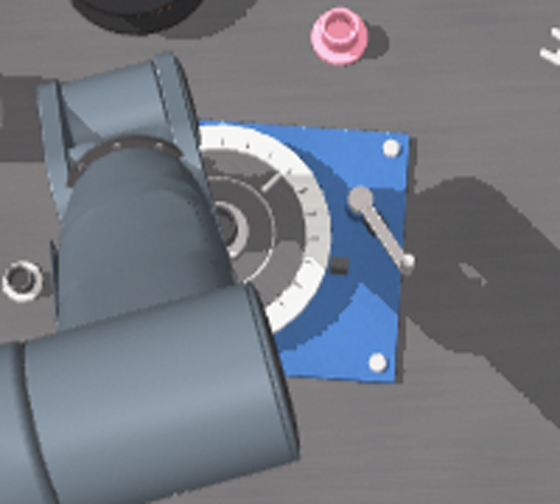

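>>> apply_moves([
  [[255,-0.4,0.1,0,0.05],[255,-0.8,0.2,0,0.1],[255,-1.2,0.2,0,0.15],[255,-1.6,0.2,0,0.21],[255,-2.0,0.25,0,0.26],[255,-2.4,0.2,0,0.31],[255,-2.8,0.2,0,0.36],[255,-3.2,0.1,0,0.41],[255,-3.6,0.1,0,0.46],[255,-4.0,0,0,0.52],[255,-4.4,-0.1,0,0.57],[255,-4.8,-0.3,0,0.62],[255,-5.1,-0.4,0,0.67],[255,-5.5,-0.6,0,0.72],[255,-5.8,-0.8,0,0.77],[255,-6.2,-1,0,0.82],[255,-6.5,-1.2,0,0.88],[255,-6.8,-1.5,0,0.93],[255,-7.1,-1.7,0,0.98],[255,-7.4,-2,0,1.03]],
])

```text
time_s: 6.05
tcp_pos: [0.5881, 0.1096, 0.0715]
tcp_rot: [0.804, 0.594, 0.001, 0.0]
wrist_force: [1.5, 2.8, -0.8]
opening: -0.0
```

```bash
python3 - <<'E'
from h import *
from rig import camera
for n in ['side','top']:
    c=camera(n);np.savez(n+'3.npz',**c)
    im=c['color'][150:360,215:430,::-1] if n=='side' else c['color'][150:330,200:400,::-1]
    cv2.imwrite(f'pics/{n}3.png',cv2.resize(im,None,fx=2.8,fy=2.8,interpolation=cv2.INTER_CUBIC))
E
python3 plan.py -17 -77 3 19
```

```text
72.95389174520548 [0.58782526 0.10895448 0.07140148] [ 0.47153478 -0.3489481   0.62091247] 6.15
-20.0 [255, -0.4, 0.1, 0.0, 0.05],
-23.0 [255, -0.8, 0.2, 0.0, 0.10],
-26.0 [255, -1.2, 0.2, 0.0, 0.16],
-29.0 [255, -1.6, 0.2, 0.0, 0.21],
-32.0 [255, -2.0, 0.2, 0.0, 0.26],
-35.0 [255, -2.4, 0.2, 0.0, 0.31],
-38.0 [255, -2.8, 0.2, 0.0, 0.37],
-41.0 [255, -3.2, 0.1, 0.0, 0.42],
-44.0 [255, -3.6, 0.1, 0.0, 0.47],
-47.0 [255, -4.0, -0.1, 0.0, 0.52],
-50.0 [255, -4.4, -0.2, 0.0, 0.57],
-53.0 [255, -4.7, -0.3, 0.0, 0.63],
-56.0 [255, -5.1, -0.5, 0.0, 0.68],
-59.0 [255, -5.5, -0.6, 0.0, 0.73],
-62.0 [255, -5.8, -0.8, 0.0, 0.79],
-65.0 [255, -6.2, -1.1, 0.0, 0.84],
-68.0 [255, -6.5, -1.3, 0.0, 0.89],
-71.0 [255, -6.8, -1.5, 0.0, 0.94],
-74.0 [255, -7.1, -1.8, 0.0, 0.99],
-77.0 [255, -7.4, -2.1, 0.0, 1.05],
```

View pics/side3.png

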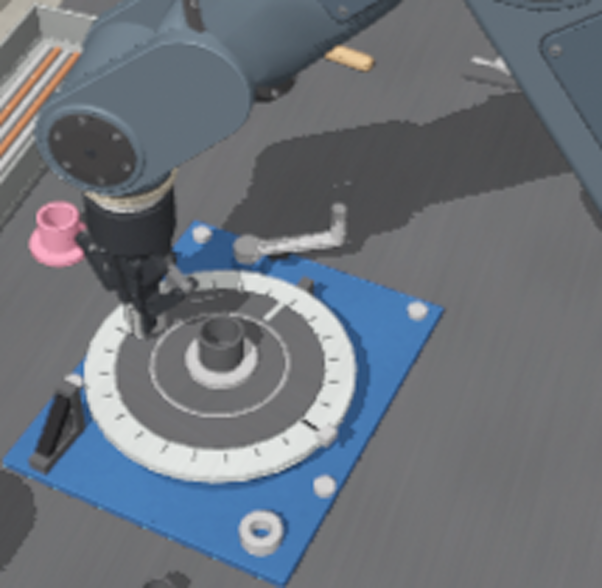

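View pics/top3.png

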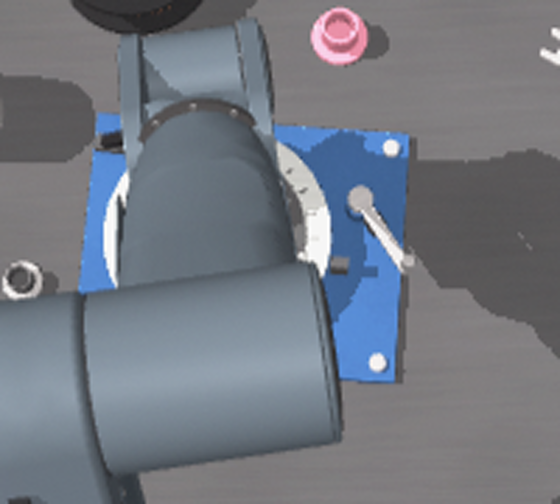

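```bash
python3 - <<'E'
from h import *
c=load('side3.npz'); print(lines(c,(.5105,.1143),-107))
E
```

```text
[(np.float64(-106.09383973712717), np.float32(89.45996)), (np.float64(160.87912746085496), np.float32(23.44043))]
```

>>> apply_moves([
  [[255,-0.4,0.1,0,0.05],[255,-0.8,0.2,0,0.1],[255,-1.2,0.2,0,0.15],[255,-1.6,0.2,0,0.21],[255,-2.0,0.2,0,0.26],[255,-2.4,0.2,0,0.31],[255,-2.8,0.2,0,0.36],[255,-3.2,0.1,0,0.41],[255,-3.6,0.1,0,0.47],[255,-4.0,-0.1,0,0.52],[255,-4.4,-0.2,0,0.57],[255,-4.7,-0.3,0,0.63],[255,-5.1,-0.5,0,0.68],[255,-5.5,-0.6,0,0.73],[255,-5.8,-0.8,0,0.79],[255,-6.2,-1.1,0,0.84],[255,-6.5,-1.3,0,0.89],[255,-6.8,-1.5,0,0.94],[255,-7.1,-1.8,0,0.99],[255,-7.4,-2.1,0,1.05]],
])

```text
time_s: 8.15
tcp_pos: [0.5468, 0.0444, 0.0717]
tcp_rot: [0.994, 0.112, 0.001, 0.0]
wrist_force: [3.7, -1.0, -1.7]
opening: 0.003
```

```bash
python3 - <<'E'
from h import *
from rig import camera
c=camera('side');np.savez('side4.npz',**c)
cv2.imwrite(f'pics/side4.png',cv2.resize(c['color'][150:360,215:430,::-1],None,fx=2.8,fy=2.8,interpolation=cv2.INTER_CUBIC))
print(lines(c,(.5105,.1143),-167))
E
python3 plan.py -77 -107 2 19
```

```text
[(np.float64(-165.75284919857182), np.float32(92.865234)), (np.float64(160.88116520042317), np.float32(23.4375))]
12.60271195511873 [0.5460337  0.04431995 0.07153477] [ 3.09260122 -0.86672001  0.93420543] 8.2
-79.0 [255, -0.3, 0.1, 0.1, 0.03],
-81.0 [255, -0.5, 0.1, 0.1, 0.06],
-83.0 [255, -0.8, 0.2, 0.1, 0.10],
-85.0 [255, -1.1, 0.2, 0.1, 0.13],
-87.0 [255, -1.3, 0.2, 0.1, 0.17],
-89.0 [255, -1.6, 0.3, 0.1, 0.20],
-91.0 [255, -1.9, 0.3, 0.1, 0.24],
-93.0 [255, -2.1, 0.3, 0.1, 0.27],
-95.0 [255, -2.4, 0.2, 0.1, 0.31],
-97.0 [255, -2.7, 0.2, 0.1, 0.34],
-99.0 [255, -2.9, 0.2, 0.1, 0.38],
-101.0 [255, -3.2, 0.2, 0.1, 0.41],
-103.0 [255, -3.5, 0.1, 0.1, 0.45],
-105.0 [255, -3.7, 0.1, 0.1, 0.48],
-107.0 [255, -4.0, -0.0, 0.1, 0.52],
```

View pics/side4.png

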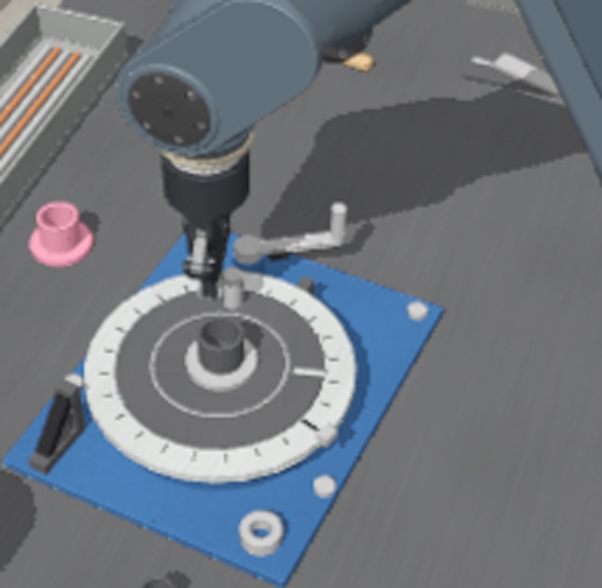

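>>> apply_moves([
  [[255,-0.3,0.1,0,0.03],[255,-0.5,0.1,0,0.06],[255,-0.8,0.2,0,0.1],[255,-1.1,0.2,0,0.13],[255,-1.3,0.2,0,0.17],[255,-1.6,0.3,0,0.2],[255,-1.9,0.3,0,0.24],[255,-2.1,0.3,0,0.27],[255,-2.4,0.2,0,0.31],[255,-2.7,0.2,0,0.34],[255,-2.9,0.2,0,0.38],[255,-3.2,0.2,0,0.41],[255,-3.5,0.1,0,0.45],[255,-3.5,0.1,0,0.45]],
])

```text
time_s: 9.6
tcp_pos: [0.5113, 0.0358, 0.0711]
tcp_rot: [0.994, -0.113, -0.001, 0.0]
wrist_force: [-0.0, 0.8, 0.4]
opening: -0.0
```

```bash
python3 - <<'E'
from h import *
from rig import camera
c=camera('side');np.savez('side5.npz',**c)
cv2.imwrite(f'pics/side5.png',cv2.resize(c['color'][200:330,230:380,::-1],None,fx=4.5,fy=4.5,interpolation=cv2.INTER_CUBIC))
print(lines(c,(.5105,.1143),170))
E
python3 plan.py -103 -113 1 19
```

```text
[(np.float64(166.3125202201341), np.float32(91.40625)), (np.float64(160.88068518055377), np.float32(22.753906))]
-12.931519175073122 [0.51134565 0.03583831 0.07111589] [ 0.45770764 -1.31045314 -0.00575368] 9.65
-104.0 [255, -0.0, 0.0, 0.0, 0.02],
-105.0 [255, -0.2, 0.1, 0.0, 0.04],
-106.0 [255, -0.3, 0.1, 0.0, 0.05],
-107.0 [255, -0.4, 0.1, 0.0, 0.07],
-108.0 [255, -0.6, 0.1, 0.0, 0.09],
-109.0 [255, -0.7, 0.1, 0.0, 0.11],
-110.0 [255, -0.8, 0.2, 0.0, 0.12],
-111.0 [255, -1.0, 0.2, 0.0, 0.14],
-112.0 [255, -1.1, 0.2, 0.0, 0.16],
-113.0 [255, -1.2, 0.2, 0.0, 0.18],
```

View pics/side5.png

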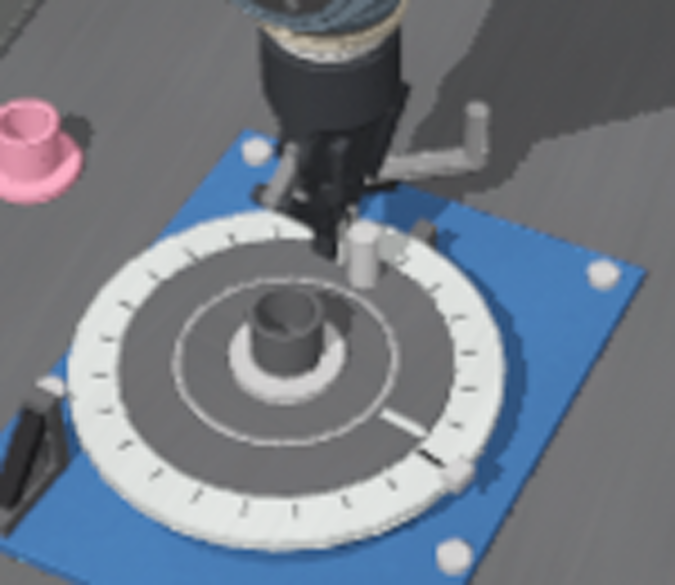

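>>> apply_moves([
  [[255,-0.15,0,0,0.02],[255,-0.3,0.1,0,0.04],[255,-0.45,0.1,0,0.06],[255,-0.6,0.1,0,0.08],[255,-0.6,0.1,0,0.08],[255,-0.6,0.1,0,0.08]],
])

```text
time_s: 10.25
tcp_pos: [0.5057, 0.0363, 0.0713]
tcp_rot: [0.988, -0.152, -0.0, -0.0]
wrist_force: [0.8, -0.7, 0.1]
opening: -0.001
```

```bash
cat > look.py <<'E'
from h import *
from rig import camera
import sys
k=sys.argv[1]
for n in ['side','top']:
    c=camera(n);np.savez(f'{n}{k}.npz',**c)
    im=c['color'][200:330,230:380,::-1] if n=='side' else c['color'][170:300,215:365,::-1]
    cv2.imwrite(f'pics/{n}{k}.png',cv2.resize(im,None,fx=4.5,fy=4.5,interpolation=cv2.INTER_CUBIC))
    print(n,lines(c,(.5105,.1143) if n=='side' else (.5109,.1121),161))
s,M,a=st();print(a,s['tcp_pos'],s['wrist_force'],s['time_s'])
E
python3 look.py 6
```

```text
side [(np.float64(162.03418106901526), np.float32(84.743164)), (np.float64(160.8812770098223), np.float32(22.925781))]
top [(np.float64(141.97831259150203), np.float32(20.67871)), (np.float64(173.0443837913885), np.float32(44.5625))]
-17.536571814984015 [0.50573085 0.03633879 0.07122565] [ 1.6687062  -0.09200202  0.73939626] 10.35
```

View pics/side6.png

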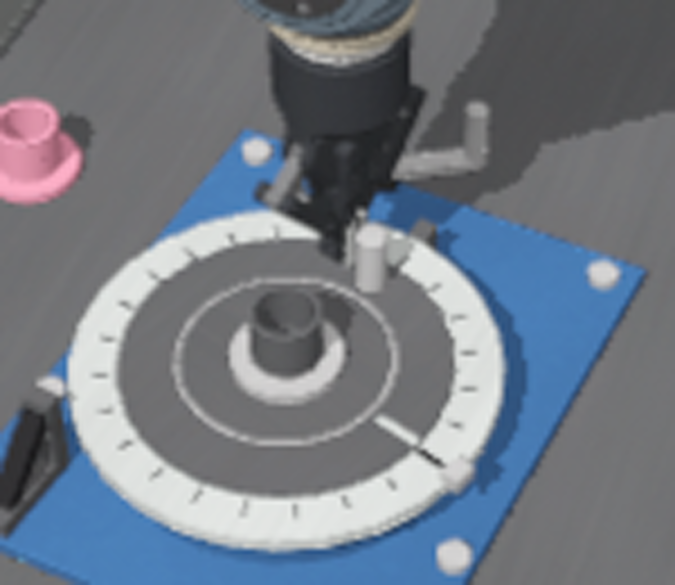

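```bash
cat > fine.py <<'E'
from h import *
import sys
def fine(c,ctr,a0=161):
    for nm,z,sg,rs in [('idx',.06,1,np.arange(.072,.095,.003)),('tgt',.0565,-1,np.arange(.1,.114,.002))]:
        o=[]
        for r in rs:
            a,v=prof(c,ctr,z,r-.001,r+.001,.05);v=v.mean(1)
            m=abs(a-a0)<6;x=a[m];y=sg*v[m];b=np.median(y);b=np.percentile(y,40);w=np.clip(y-b,0,None);w[w<.3*w.max()]=0
            k=np.argmax(w);w[abs(x-x[k])>3]=0
            o.append((w*x).sum()/w.sum())
        print(nm,np.round(o,2),round(np.mean(o),2))
if __name__=='__main__':
    n,k=sys.argv[1:3]
    fine(load(f'{n}{k}.npz'),(.5105,.1143) if n=='side' else (.5109,.1121))
E
python3 fine.py side 6
```

```text
idx [161.93 162.19 162.14 161.98 162.02 162.06 161.94 161.72] 162.0
tgt [161.01 160.94 160.89 160.84 160.99 160.82 160.8 ] 160.9
```

>>> apply_moves([
  [[255,-0.07,0,0,0.01],[255,-0.14,0,0,0.02],[255,-0.14,0,0,0.02],[255,-0.14,0,0,0.02]],
])

```text
time_s: 10.75
tcp_pos: [0.5047, 0.0366, 0.0713]
tcp_rot: [0.987, -0.162, 0.0, 0.0]
wrist_force: [1.9, -2.2, -0.4]
opening: -0.002
```

```bash
python3 look.py 7; python3 fine.py side 7
```

```text
side [(np.float64(161.09407865442992), np.float32(85.1875)), (np.float64(160.87972641396988), np.float32(22.953125))]
top [(np.float64(138.09202970372726), np.float32(21.797852)), (np.float64(173.0583862413306), np.float32(43.41504))]
-18.68389674002963 [0.50467288 0.0366273  0.07129205] [ 2.17147472 -3.16441877  0.21312585] 10.85
idx [161.27 161.24 161.18 161.09 161.05 161.05 160.98 160.98] 161.11
tgt [161.01 160.94 160.89 160.83 160.99 160.82 160.8 ] 160.9
```

>>> apply_moves([
  [[255,0.3,0,0,0],[255,0.8,0,0,0],[255,1.2,0,0,0],[255,1.2,0,-2,0],[255,1.2,0,-5,0],[255,1.2,0,-8,0],[255,1.2,0,-8,0]],
])

```text
time_s: 11.55
tcp_pos: [0.518, 0.0328, 0.1547]
tcp_rot: [0.987, -0.162, 0.003, -0.0]
wrist_force: [0.6, 0.1, -0.1]
opening: -0.005
```

```bash
python3 look.py 8; python3 fine.py side 8;python3 - <<'E'
from h import *
s,M,a=st();print(s['q'])
yaw=np.deg2rad(-6.7);r=lambda x,y:C+np.array([x*np.cos(yaw)-y*np.sin(yaw),x*np.sin(yaw)+y*np.cos(yaw)])/1000
p=r(50,-150);h=r(-40,-150);print('pivot',p,'home',h)
for t in [0,.7]:
    al=yaw+np.pi+.7-t;print(t,p+.09*np.array([np.cos(al),np.sin(al)]))
E
```

```text
side [(np.float64(161.09603254849688), np.float32(85.291016)), (np.float64(160.8792188535227), np.float32(23.361328))]
top [(np.float64(141.436856151892), np.float32(8.568359)), (np.float64(159.50817439636106), np.float32(39.163086))]
-18.691612111647185 [0.51624124 0.03279329 0.15144831] [-0.55635287 -0.19760186 -0.0329668 ] 11.65
idx [161.3  161.25 161.18 161.09 161.08 161.06 160.96 160.95] 161.11
tgt [161.01 160.94 160.89 160.84 160.99 160.82 160.8 ] 160.9
[-2.66199889e-02  3.93129965e-01  1.81272224e+00  1.05030545e-04
  9.34954645e-01  1.87034406e+00]
pivot [ 0.54285792 -0.04180913] home [ 0.45347256 -0.03130877]
0 [ 0.46772771 -0.09136164]
0.7 [ 0.45347256 -0.03130877]
```

View pics/side8.png

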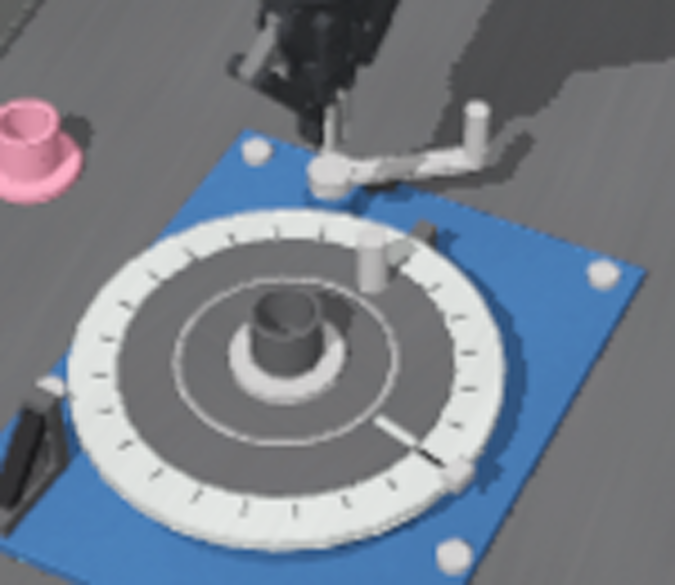

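View pics/top8.png

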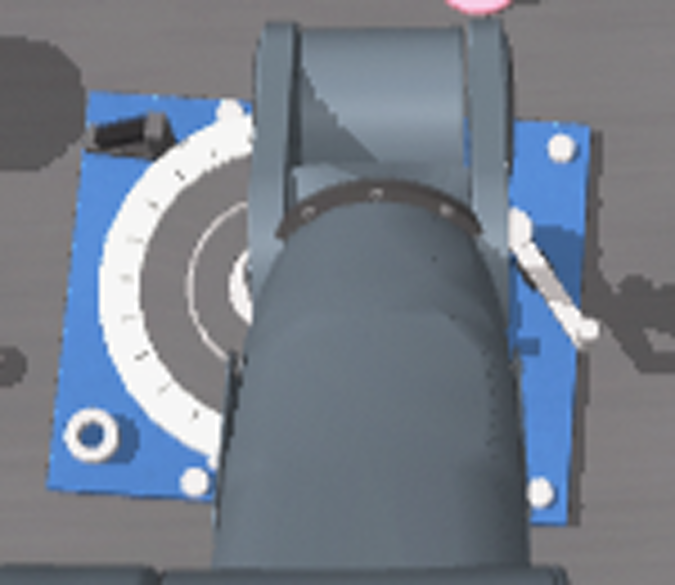

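```bash
cat > lev.py <<'E'
from h import *
import sys
P=np.array([.5429,-.0418]);PY=-6.7
def ltcp(t,gap): # lever value rad
    al=np.deg2rad(PY+180)+.7-t
    return P+(.09*np.array([np.cos(al),np.sin(al)])+gap/1000*np.array([-np.sin(al),np.cos(al)])), np.rad2deg(al)-90
def show(t,gap,z,s,M,a):
    p,ta=ltcp(t,gap);d,y=rel(s,M,a,[*p,z],ta);print(f"{t:.2f} {gap} [255, {d[0]:.2f}, {d[1]:.2f}, {d[2]:.2f}, {y:.2f}],",np.round(p,4))
E
python3 - <<'E'
from lev import *
s,M,a=st();show(0,34,.15,s,M,a)
E
```

```text
0.00 34 [255, 2.07, 15.40, 0.14, -2.48], [ 0.4865 -0.1197]
```

>>> apply_moves([
  [[255,0.5,4,0,-0.14],[255,1,8,0,-0.28],[255,1.5,12,0,-0.43],[255,2,15.4,0,-0.58],[255,2,15.4,0,-2.48],[255,2,15.4,0,-2.48],[255,2,15.4,0,-2.48],[255,2,15.4,0,-2.48],[255,2,15.4,0,-2.48],[255,2,15.4,0,-2.48],[255,2,15.4,0,-2.48],[255,2,15.4,0,-2.48],[255,2,15.4,0,-2.48],[255,2,15.4,0,-2.48],[255,2,15.4,0,-2.48],[255,2,15.4,0,-2.48],[255,2,15.4,0,-2.48],[255,2,15.4,0,-2.48],[255,2,15.4,0,-2.48]],
])

```text
time_s: 13.55
tcp_pos: [0.4853, -0.1194, 0.1505]
tcp_rot: [0.476, 0.88, -0.0, -0.001]
wrist_force: [-0.1, -0.2, -0.8]
opening: -0.001
```

```bash
python3 look.py 9; python3 fine.py side 9; python3 fine.py top 9; python3 - <<'E'
from lev import *
s,M,a=st();print(s['q']);show(0,34,.065,s,M,a)
E
```

```text
side [(np.float64(161.0948188369255), np.float32(84.8125)), (np.float64(160.88298591864822), np.float32(22.66211))]
top [(np.float64(159.72969988524798), np.float32(116.13672)), (np.float64(159.97634113280913), np.float32(53.20215))]
123.2557149505002 [ 0.48545107 -0.11943358  0.15085647] [-0.86554707 -1.72562701  0.27783422] 13.65
idx [161.3  161.24 161.19 161.08 161.06 161.07 160.97 160.95] 161.11
tgt [161.   160.94 160.89 160.83 160.99 160.82 160.81] 160.9
idx [159.87 159.72 159.95 159.82 159.37 159.75 159.95 159.61] 159.75
tgt [160.18 160.06 159.91 159.85 159.9  159.98 159.99] 159.98
[-3.34400410e-01  3.66393687e-01  1.85609598e+00  4.07851998e-05
  9.19884389e-01 -9.14847000e-01]
0.00 34 [255, -0.09, 0.07, 8.59, -0.00], [ 0.4865 -0.1197]
```

View pics/side9.png

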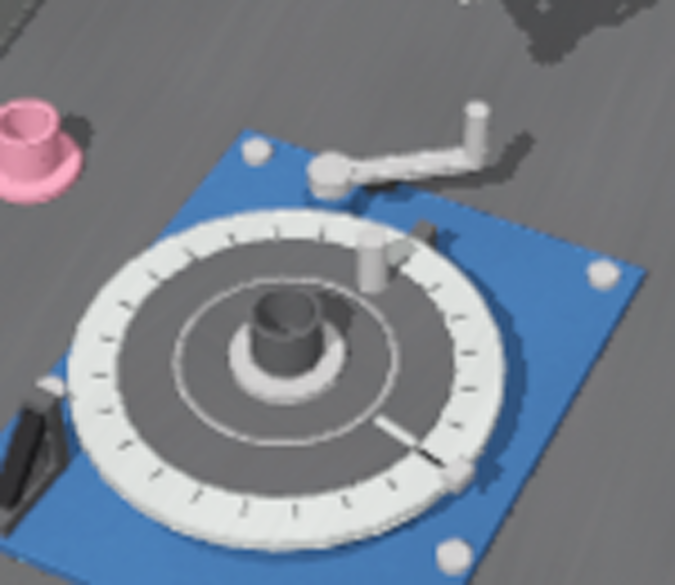

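View pics/top9.png

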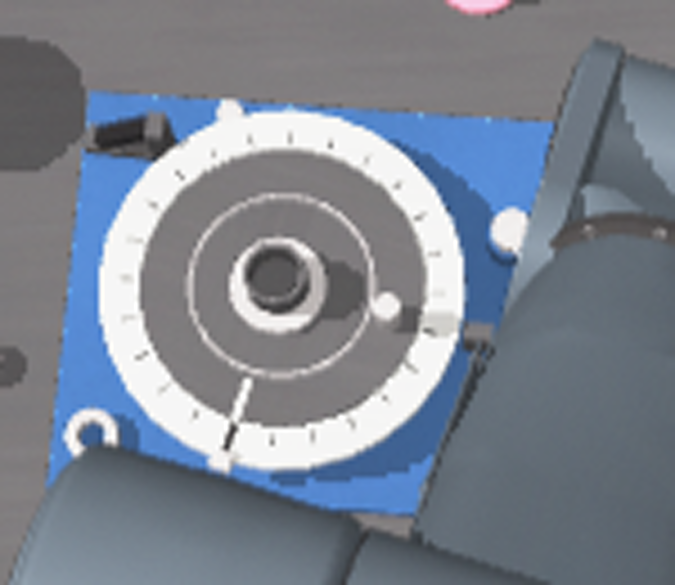

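The two views put the index at +0.2° and −0.2° from the target, so the lines are in line. Next is the lever.

>>> apply_moves([
  [[255,0,0,2.5,0],[255,0,0,5,0],[255,0,0,7,0],[255,0,0,8.5,0],[255,0,0,8.5,0],[255,0,0,8.5,0]],
])

```text
time_s: 14.25
tcp_pos: [0.4857, -0.1195, 0.0665]
tcp_rot: [0.474, 0.88, -0.0, -0.0]
wrist_force: [0.7, 0.1, 0.4]
opening: 0.0
```

```bash
python3 - <<'E'
from lev import *
s,M,a=st();print(s['q'],s['tcp_pos'],s['wrist_force'],s['time_s'])
for g in [30,26,22,19]: show(0,g,.065,s,M,a)
for t in np.arange(.05,.8,.05): show(t,17.1,.065,s,M,a)
E
```

```text
[-3.34349041e-01  5.06612881e-01  1.90493956e+00  8.58251842e-07
  7.30238693e-01 -9.16378457e-01] [ 0.48571555 -0.11950733  0.06652329] [0.73589374 0.14719383 0.36790163] 14.25
0.00 30 [255, 0.34, 0.05, 0.15, -0.00], [ 0.4843 -0.1164]
0.00 26 [255, 0.74, 0.05, 0.15, -0.00], [ 0.4821 -0.1131]
0.00 22 [255, 1.14, 0.05, 0.15, -0.00], [ 0.4799 -0.1097]
0.00 19 [255, 1.44, 0.05, 0.15, -0.00], [ 0.4782 -0.1072]
0.05 17.1 [255, 2.08, -0.02, 0.15, 0.05], [ 0.4741 -0.1023]
0.10 17.1 [255, 2.54, -0.08, 0.15, 0.10], [ 0.4711 -0.0987]
0.15 17.1 [255, 2.99, -0.11, 0.15, 0.15], [ 0.4684 -0.0951]
0.20 17.1 [255, 3.45, -0.11, 0.15, 0.20], [ 0.4658 -0.0913]
0.25 17.1 [255, 3.91, -0.10, 0.15, 0.25], [ 0.4634 -0.0874]
0.30 17.1 [255, 4.36, -0.06, 0.15, 0.30], [ 0.4613 -0.0834]
0.35 17.1 [255, 4.82, 0.01, 0.15, 0.35], [ 0.4593 -0.0792]
0.40 17.1 [255, 5.27, 0.09, 0.15, 0.40], [ 0.4575 -0.075 ]
0.45 17.1 [255, 5.71, 0.20, 0.15, 0.45], [ 0.456  -0.0707]
0.50 17.1 [255, 6.15, 0.33, 0.15, 0.50], [ 0.4546 -0.0663]
0.55 17.1 [255, 6.59, 0.48, 0.15, 0.55], [ 0.4535 -0.0619]
0.60 17.1 [255, 7.01, 0.65, 0.15, 0.60], [ 0.4526 -0.0574]
0.65 17.1 [255, 7.42, 0.84, 0.15, 0.65], [ 0.452  -0.0528]
0.70 17.1 [255, 7.83, 1.06, 0.15, 0.70], [ 0.4515 -0.0483]
0.75 17.1 [255, 8.22, 1.29, 0.15, 0.75], [ 0.4513 -0.0437]
```

>>> apply_moves([
  [[255,0.5,0,0.1,0],[255,1.0,0,0.1,0],[255,1.4,0,0.1,0],[255,1.8,0,0.1,0.02],[255,2.1,0,0.1,0.05],[255,2.5,-0.1,0.1,0.1],[255,3.0,-0.1,0.1,0.15],[255,3.5,-0.1,0.1,0.2],[255,3.9,-0.1,0.1,0.25],[255,4.4,-0.1,0.1,0.3],[255,4.8,0,0.1,0.35],[255,5.3,0.1,0.1,0.4],[255,5.7,0.2,0.1,0.45],[255,6.1,0.3,0.1,0.5],[255,6.6,0.5,0.1,0.55],[255,6.6,0.5,0.1,0.55]],
])

```text
time_s: 15.85
tcp_pos: [0.4534, -0.0612, 0.0655]
tcp_rot: [0.696, 0.718, 0.0, 0.0]
wrist_force: [-0.4, 0.9, 0.5]
opening: 0.001
```

```bash
python3 look.py 10; python3 fine.py side 10;  python3 - <<'E'
from lev import *
s,M,a=st();print(s['tcp_pos'],s['wrist_force'],s['time_s'])
for t in np.arange(.56,.8,.02): show(t,17.1,.065,s,M,a)
E
```

```text
side [(np.float64(161.09177420962124), np.float32(84.73633)), (np.float64(160.87953336400275), np.float32(23.068848))]
top [(np.float64(159.7280470311145), np.float32(115.60547)), (np.float64(160.49082161144344), np.float32(144.9375))]
91.96389567066147 [ 0.45347158 -0.06153708  0.06541747] [-0.47627321  0.69558183  0.40413844] 15.95
idx [161.27 161.24 161.17 161.06 161.07 161.07 160.97 160.95] 161.1
tgt [161.   160.94 160.89 160.83 160.99 160.82 160.8 ] 160.9
[ 0.45347158 -0.06153708  0.06541747] [-0.47627321  0.69558183  0.40413844] 15.95
0.56 17.1 [255, 0.06, -0.01, 0.04, 0.01], [ 0.4533 -0.061 ]
0.58 17.1 [255, 0.24, -0.04, 0.04, 0.03], [ 0.453  -0.0592]
0.60 17.1 [255, 0.42, -0.07, 0.04, 0.05], [ 0.4526 -0.0574]
0.62 17.1 [255, 0.60, -0.09, 0.04, 0.07], [ 0.4523 -0.0556]
0.64 17.1 [255, 0.78, -0.11, 0.04, 0.09], [ 0.4521 -0.0538]
0.66 17.1 [255, 0.97, -0.13, 0.04, 0.11], [ 0.4519 -0.0519]
0.68 17.1 [255, 1.15, -0.14, 0.04, 0.13], [ 0.4517 -0.0501]
0.70 17.1 [255, 1.33, -0.15, 0.04, 0.15], [ 0.4515 -0.0483]
0.72 17.1 [255, 1.51, -0.15, 0.04, 0.17], [ 0.4514 -0.0465]
0.74 17.1 [255, 1.70, -0.16, 0.04, 0.19], [ 0.4513 -0.0446]
0.76 17.1 [255, 1.88, -0.15, 0.04, 0.21], [ 0.4513 -0.0428]
0.78 17.1 [255, 2.06, -0.15, 0.04, 0.23], [ 0.4513 -0.041 ]
```

View pics/side10.png

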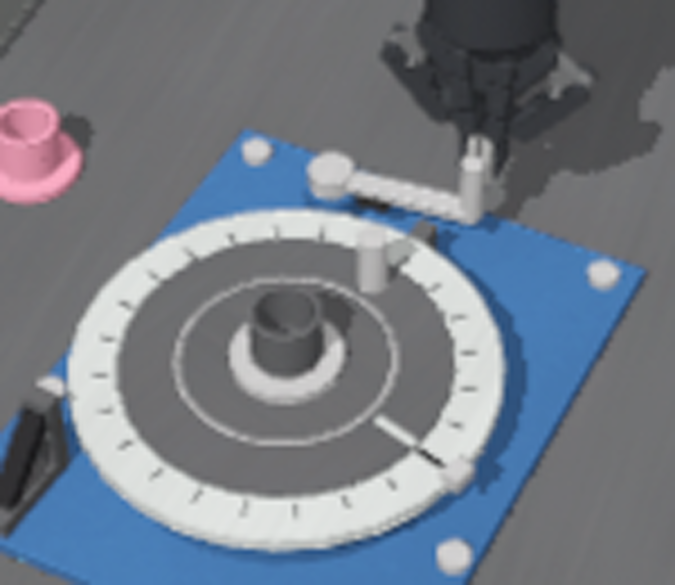

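>>> apply_moves([
  [[255,0.3,0,0,0.03],[255,0.6,-0.1,0,0.07],[255,0.8,-0.1,0,0.09],[255,0.95,-0.1,0,0.11],[255,1.1,-0.15,0,0.13],[255,1.1,-0.15,0,0.13]],
])

```text
time_s: 16.55
tcp_pos: [0.4517, -0.0506, 0.0653]
tcp_rot: [0.741, 0.672, 0.0, 0.0]
wrist_force: [-0.3, 0.3, 0.2]
opening: -0.001
```

>>> apply_moves([
  [[255,0.1,0,0,0.01],[255,0.2,0,0,0.02],[255,0.2,0,0,0.02]],
])

```text
time_s: 16.85
tcp_pos: [0.4515, -0.0497, 0.0653]
tcp_rot: [0.747, 0.665, -0.001, 0.0]
wrist_force: [-3.3, -12.5, 1.1]
opening: -0.001
```

```bash
python3 look.py 11; python3 fine.py side 11; python3 fine.py top 11
```

```text
side [(np.float64(161.09840681813714), np.float32(84.83594)), (np.float64(160.87757126780906), np.float32(23.311523))]
top [(np.float64(159.73115310140201), np.float32(115.97461)), (np.float64(160.12860743146166), np.float32(148.25586))]
83.32577418369357 [ 0.45152254 -0.04966923  0.06527933] [ -2.83019683 -12.91007152   1.7231989 ] 16.95
idx [161.27 161.24 161.19 161.09 161.07 161.07 160.97 160.95] 161.11
tgt [161.01 160.94 160.89 160.83 160.99 160.82 160.8 ] 160.9
idx [159.87 159.72 159.95 159.83 159.37 159.76 159.95 159.6 ] 159.76
tgt [160.18 160.06 159.94 159.82 159.98 160.17 160.52] 160.1
```

View pics/side11.png

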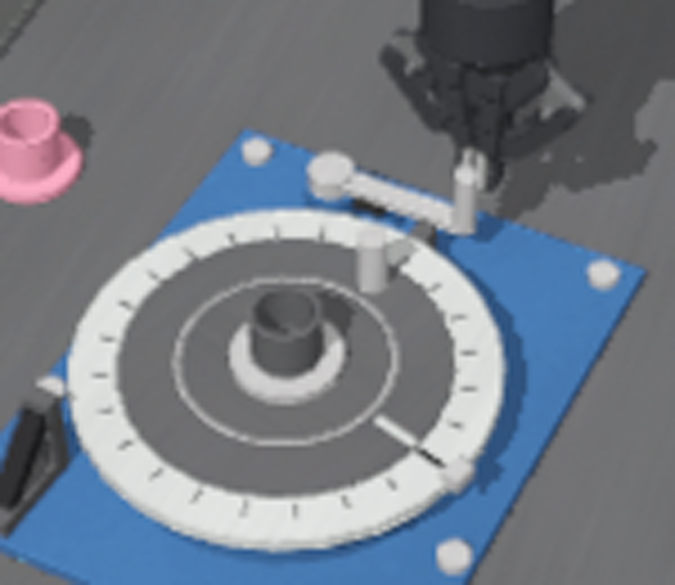

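The lever arm is against the stop block at (425,232) in the crop. The steady 13 N contact force, against about 2 N for moving the lever, agrees with that. Next I back off and clear the view.

>>> apply_moves([
  [[255,-0.3,0,0,0],[255,-1,0,0,0],[255,-2,0,0,0],[255,-3,0,0,0],[255,-3.5,0,-2,0],[255,-3.5,0,-6,0],[255,-3.5,0,-10,0],[255,-8,0,-12,0],[255,-13,0,-12,0],[255,-18,0,-12,0],[255,-22,0,-12,0],[255,-25,0,-12,0],[255,-25,0,-12,0],[255,-25,0,-12,0]],
])

```text
time_s: 18.35
tcp_pos: [0.422, -0.2975, 0.185]
tcp_rot: [0.748, 0.664, 0.0, -0.0]
wrist_force: [0.1, 0.7, 0.4]
opening: -0.005
```

```bash
python3 look.py 12; python3 fine.py side 12; python3 fine.py top 12; python3 - <<'E'
from h import *
t=load('top12.npz');s=load('side12.npz')
for n,c in (('top',t),('side',s)): cv2.imwrite(f'pics/full_{n}.png',c['color'][:,:,::-1])
E
```

```text
side [(np.float64(161.09472161136094), np.float32(84.25)), (np.float64(160.8777307109488), np.float32(23.424805))]
top [(np.float64(159.73236091898133), np.float32(116.6543)), (np.float64(159.98251881879182), np.float32(55.83789))]
83.31547236363429 [ 0.42244279 -0.29637191  0.18518328] [ 0.25020281  0.24458874 -0.17929422] 18.45
idx [161.27 161.25 161.19 161.09 161.07 161.06 160.97 160.95] 161.11
tgt [160.99 160.94 160.89 160.83 160.99 160.82 160.8 ] 160.9
idx [159.86 159.73 159.95 159.82 159.37 159.75 159.95 159.61] 159.76
tgt [160.18 160.08 159.94 159.86 159.92 159.98 159.98] 159.99
```

View pics/full_side.png

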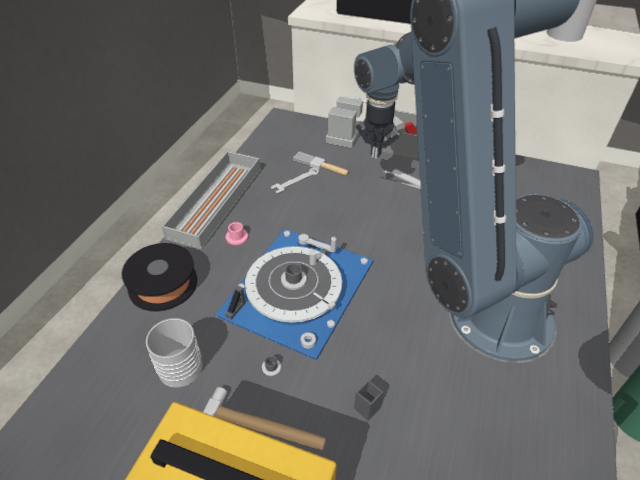

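View pics/top12.png

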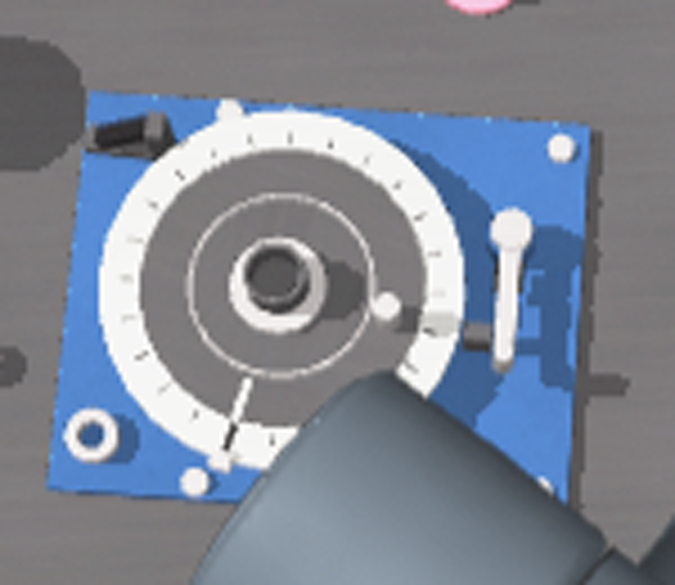

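```bash
python3 - <<'E'
from h import *
t=load('top12.npz');s=load('side12.npz')
o=load('side11.npz')
def crop(c):return cv2.resize(c['color'][230:260,290:345,::-1],None,fx=10,fy=10,interpolation=cv2.INTER_CUBIC)
cv2.imwrite('pics/cmp.png',np.vstack([crop(o),crop(s)]))
q=ray(t,[[215+504/4.5,170+357/4.5]],.088)[0,:2];p=ray(t,[[215+512/4.5,170+228/4.5]],.06)[0,:2]
print(p,q,np.rad2deg(np.arctan2(*(q-p)[::-1])))
E
```

```text
[ 0.54256258 -0.04373306] [ 0.44966802 -0.03372139] 173.84871734386059
```

View pics/cmp.png

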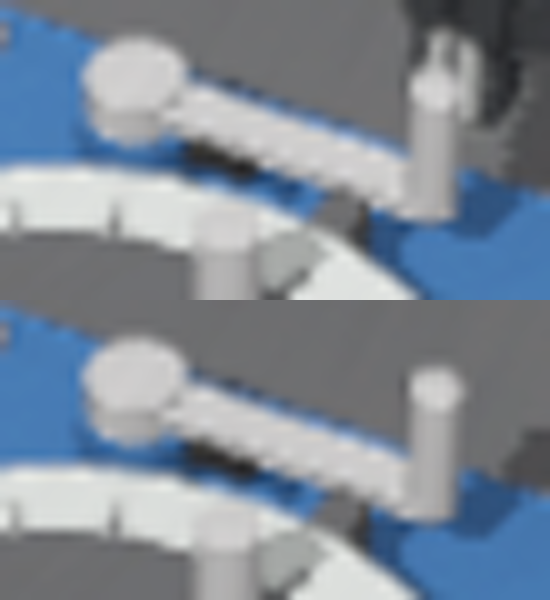

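The lever hasn't moved since the finger left it. Its angle is 173.8°, against 173.3° predicted for home, and the lines still match. I'm handing the job in.

```bash
python3 -c "
from rig import close_job;print(close_job())"
```

```text
the job is handed in; nothing more can be done
None
```

The index line is in line with the long target line, and the brake lever is home against its stop. I handed the job in at about 18.5 s.

- **Turntable:** I pushed the peg about 173° clockwise with the shut fingertips, in short stages. My last checks disagree slightly: the side camera put the index +0.2° from the target and the top camera −0.2°, which is within calibration error. Neither reading changed while the lever was pushed.
- **Brake lever:** I pushed the post until the contact force rose to about 13 N against the stop; moving the lever takes about 2 N. After I backed off, the lever had not moved. Its arm measured 173.8°, against 173.3° expected for home, and the pictures show it touching the stop block.
- **Other things:** In the last pictures the fit-up still stands in the middle of the disc. The square, nut, tin, hammer and other loose things look unmoved by eye. The robot is clear of everything.

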